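# Press a drill bushing home in a jig bar with the bench hand press

## Robot

A 6-joint arm with a two-finger parallel gripper is mounted at the origin on a cart in front of the work surface, level with it; the furniture and walls round the work are solid. World frame = base frame: x ahead of the robot, y to its left, z up, the work surface at z = 0. Lengths are in m, angles in rad, forces in N, time in s.
With the tool pointing down it reaches from about 0.3 to 0.825 m from the base axis. Payload 5.4 kg.
Tool frame: the origin (TCP) lies at the very end of the fingers, on their centre line; the grasp point (between the pads) lies 19 mm behind it; z points along the fingers, y is the line along which they close (so a half turn about z gives the same grasp; the last joint's range is limited). The gripper opens to 92 mm and grips with 3 to 60 N. Pads are 20 mm wide; open, the fingers measure 128 mm over their backs; the gripper's body (75 mm by 189 mm) begins 69 mm behind the grasp point.
Start: joints at [1.105, 0.158, 1.597, -0, 1.386, -0.21], TCP at [0.145, 0.556, 0.215] pointing down, gripper open.
Joint ranges: [-2.91, 2.91], [-0.94, 2.29], [0.18, 2.7], [-1.29, 4.43], [0.17, 2.64], [-3, 3]. Speed limits (rad/s): [2.57, 2.57, 3.14, 3.14, 3.14, 3.14].

## Interface

Orientations are given as a rotation vector (axis times angle).
In Python, from workcell import bot gives the robot as it stands. Calls block until the motion is done:
- bot.goto(position, orientation): joint-space move of the TCP to a pose.
- bot.line_to(position, rot=None, max_speed=0.15): straight line of the TCP; rot=None keeps the orientation; max_speed is the mean speed in m/s.
- bot.set_joints(angles): joint-space move.
- bot.set_gripper(opening, newtons=None): opening from 0.0 (shut) to 1.0 (fully open); newtons is the grip in N (None keeps the last); returns when the fingers have stopped.
- bot.hold(seconds).
- bot.inverse_kinematics(position, orientation): joint angles nearest the present ones, or None.
- bot.read_camera(name): name is "side" or "top" or "wrist"; returns a dict with "pixels" (420x560x3 uint8, blue, green, red), "fx", "fy", "cx", "cy" (pixels), "R" (3x3) and "t" (3): a world point X has camera coordinates R X + t. Camera axes: x right, y down, z forward; pixel columns grow to the right and rows downward; lengths in m; the calibration is good to about 2 mm. The wrist camera is an equidistant fisheye: a pixel r from the principal point sees the ray r / f radians off the axis. A picture is of the moment at which its call begins. There is no depth.
A pose or a line that the arm cannot do raises bot.MotionError and nothing moves.
- bot.job_done(): hands the job in; it is judged then, once.
Readings, each from a call of its own:
- bot.current_clock(): time.
- bot.current_joints(): joint angles.
- bot.current_joint_vel(): joint speeds.
- bot.current_effort(): joint torques, N m.
- bot.current_ee_pos(): TCP position.
- bot.current_tool_rot(): TCP orientation.
- bot.current_contact_force(): force on the tool from outside, world axes, zero at the start.
- bot.current_ft_torque(): the same for the moment, N m.
- bot.current_opening(): opening from 0.0 (shut) to 1.0 (fully open).
- bot.current_grip_force(): force on a finger pad.
Only numpy, scipy, OpenCV 4.12 (cv2) and the standard library are available. Lean on these libraries where they do the work, as an engineer would, in place of code of your own. Each camera call takes 0.05 s, during which the arm holds its last target. There are 200 camera calls.

## Task

Finish the drilling jig: lay the brown hardwood jig bar on the bed of the green hand press, slide it, bushing end first, between the side guides until its end rests against the end stop, and let go of it. Then push the black palm knob straight down, on past the soft stop where the spring-loaded foot lands on the wood, until the plunger comes up solid and the steel bushing is flush with the wood. Let the plunger rise all the way up under your hand without snapping back, leave the bar in the press, never push the bar against the stop or the knob down with more than 30 N, and leave the things lying round about where they are.

Things in the scene. Friction and masses are not known exactly. Their poses are not given: they have to be found in the camera images.
- jig_bar: Brown hardwood bar 180 x 45 x 35 mm (x, y, z), 0.15 to 0.28 kg, flat on the table at the start. Origin: centre of its underside; x along the bar to the end with the proud bushing. Steel bushings 14 mm across in its top at x = -60, 0 (both flush) and +60 mm (proud). Grip it across its 45 mm width behind its middle (x = -30 to -50 mm), so that the hand stays clear of the press head.
- bar_end (a point): Centre of the lower edge of the bar's bushing end: x = +90 mm, y = 0, z = 0 in the bar's frame.
- bushing_top (a point): Centre of the top of the proud bushing, a 14 mm steel ring on the bar at x = +60 mm, y = 0, standing 6 to 9 mm above the bar's top face at the start. It slides only along its hole and needs 4 to 5 N of push.
- bushing (a joint): How far the bushing has been pushed down its hole: 0 = stands 9 mm proud, 0.009 m = flush with the bar's top. Starts between 0 and 0.003.
- press: Green C-frame hand press, bolted down. Origin: underside of its base, below the plunger axis; x to its column, open side -x. Base x = -125 to +110 mm, 116 mm wide, its top (the bed) 18 mm above the table. Steel side guides on the bed, 14 mm high, 49 mm apart inside (2 mm play each side of the bar), x = -42 to +30 mm, with a mouth flared to 57 mm at x = -60 mm.
- stop_face (a point): Middle of the end stop's face where it meets the bed: x = +30, y = 0, z = 18 mm in the press's frame, same axes. The bar is seated when its bar_end lies here; the bushing is then under the plunger.
- end_stop: The end stop, a steel block 46 mm wide, 22 mm high, fixed on the bed; origin at stop_face. Over the bed before it hangs the spring-loaded foot, an aluminium ring 35 mm across with 27 mm bore; raised, its lower edge is 16 to 28 mm above a seated bar's top (set differently each time, not measured): slide the bar in at most 4 mm above the bed. Punch: 20 mm across, face 12 mm above the foot's edge.
- knob_top (a point): Centre of the top of the black palm knob of the plunger (47 mm across, top flat over 32 mm), on the press's axis x = y = 0, 270 mm above the table when up. The knob sits on the plunger's rod over a rubber buffer that gives 1 mm for each 8 N. The green guide boss below, 46 mm across, spans 134 to 176 mm.
- plunger (a joint): Stroke of the plunger's rod (m): 0 = up, 0.046 = end. Push needed: 2 N, +0.07 N/mm. With the bar seated the foot lands after 16 to 28 mm (soft first stop): +4 N at once, then 0.2 N/mm; 3 to 6 mm on the punch meets the bushing, +4 to 5 N; 12 mm after landing the punch meets the wood, solid (second stop): 13 to 15 N before it, so 17 to 25 N means home. Let go, it flies up over 0.4 m/s.
- wax_tin: Small red round tin, 47 mm across, 28 mm high, a bystander. Origin: centre of its underside.
- hammer: Joiner's hammer lying flat, 290 mm long, 22 mm high, a bystander. Origin: middle of its length at the underside; handle along y, head at -y.
- offcut: Small pine offcut 42 x 70 x 19 mm, a bystander. Origin: centre of its underside.
Things that resemble listed ones, but are neither listed nor needed, are in the scene too. There is more than one size of the jig_bar; the job needs the larger.

How it is judged:
By the outcome, as a careful person would: the job done as asked, in the order asked, and still so for the second after the job is handed in, with the robot touching nothing.
It also fails if it takes over 72 s, if anything falls off the work surface, if the arm or the gripper's body presses on something with over 40 N, if the wrist force passes 120 N, or if a joint passes its speed limit or range.

## Working session

There is one attempt and no reset: what is moved stays moved. The work goes in short steps, each a Python script; the robot and the scene stay as the last script left them, time stands still between calls to the robot, and variables do not carry over. Pictures are saved under pics/ and viewed, at most 11 in all, crops included, and the job is handed in when it is done.

```bash
mkdir -p pics; ls
python3 - <<'E'
from workcell import bot
import cv2,numpy as np
for n in("top","side"):
    c=bot.read_camera(n); cv2.imwrite(f"pics/{n}0.png",c["pixels"]); print(n,c["fx"],c["fy"],c["cx"],c["cy"],np.round(c["R"],4).tolist(),np.round(c["t"],4).tolist())
print(bot.current_clock(),bot.current_tool_rot())
E
```

```text
pics
top 415.9553540224327 415.9553540224327 283.9407082503817 204.48347423431147 [[-0.016, -0.9998, 0.0123], [-0.9981, 0.0153, -0.0603], [0.0601, -0.0132, -0.9981]] [0.0145, 0.5844, 1.3774]
side 482.2513723657281 482.2513723657281 276.9160496574115 213.52328946039992 [[-0.9545, 0.2979, -0.009], [0.2313, 0.7214, -0.6527], [-0.188, -0.6251, -0.7576]] [0.5607, -0.0301, 1.43]
0.1 [-4.00653376e-01 -3.11538807e+00  2.48504480e-03]
```

View pics/top0.png

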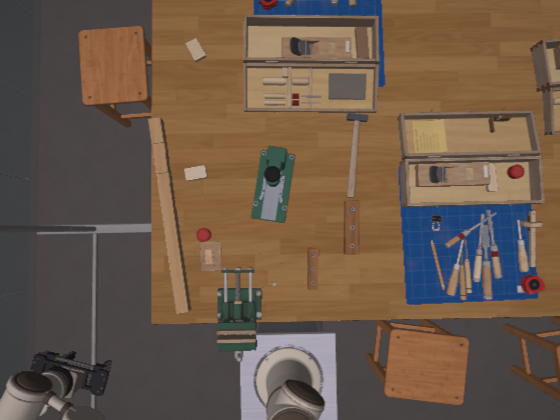

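View pics/side0.png

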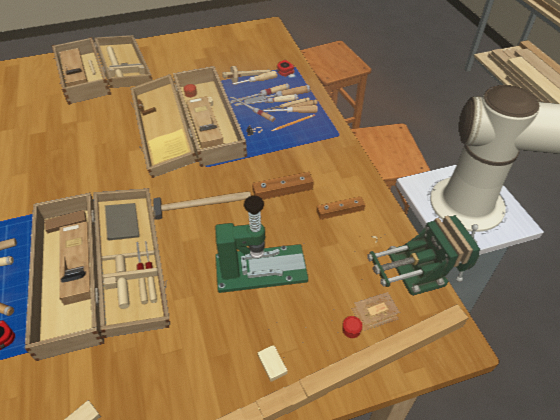

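Top view: the large bar is near (352,227), a small bar near (313,268), the press near (272,185) with its column at the upper end, and the hammer at (355,155). Next I'll enlarge the bar and press.

```bash
cat > h.py <<'E'
from workcell import bot
import numpy as np, cv2
from scipy.spatial.transform import Rotation as Ro
def ray(c,u,v):
    R,t=np.array(c["R"]),np.array(c["t"]); d=R.T@np.array([(u-c["cx"])/c["fx"],(v-c["cy"])/c["fy"],1]); return -R.T@t,d
def onz(c,u,v,z):
    o,d=ray(c,u,v); return (o+d*(z-o[2])/d[2])
def proj(c,P):
    P=np.atleast_2d(P)@np.array(c["R"]).T+np.array(c["t"]); return np.c_[P[:,0]/P[:,2]*c["fx"]+c["cx"],P[:,1]/P[:,2]*c["fy"]+c["cy"]]
def down(yaw,rx=None):  # tool z down, tool x at heading yaw in world
    return Ro.from_matrix(np.array([[np.cos(yaw),np.sin(yaw),0],[np.sin(yaw),-np.cos(yaw),0],[0,0,-1.]])).as_rotvec()
E
python3 - <<'E'
from h import *
t=cv2.imread("pics/top0.png");s=cv2.imread("pics/side0.png")
f=lambda i,x,y,w,h,k:cv2.resize(i[y:y+h,x:x+w],None,fx=k,fy=k,interpolation=cv2.INTER_CUBIC)
a=f(t,245,140,130,120,3); a=f(t,240,140,132,100,6); cv2.imwrite("pics/tz.png",a)
cv2.imwrite("pics/sz.png",f(s,200,165,170,130,4.6))
E
```

```text
(no output)
```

View pics/tz.png

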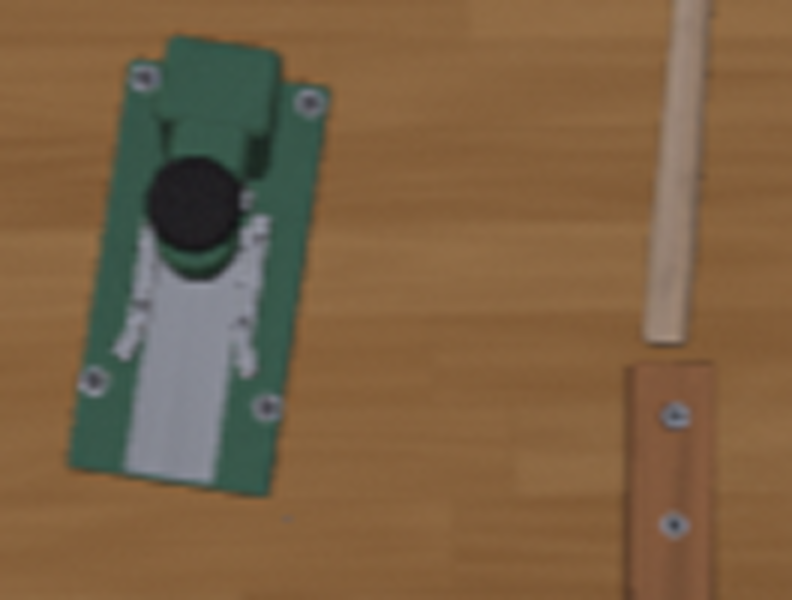

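View pics/sz.png

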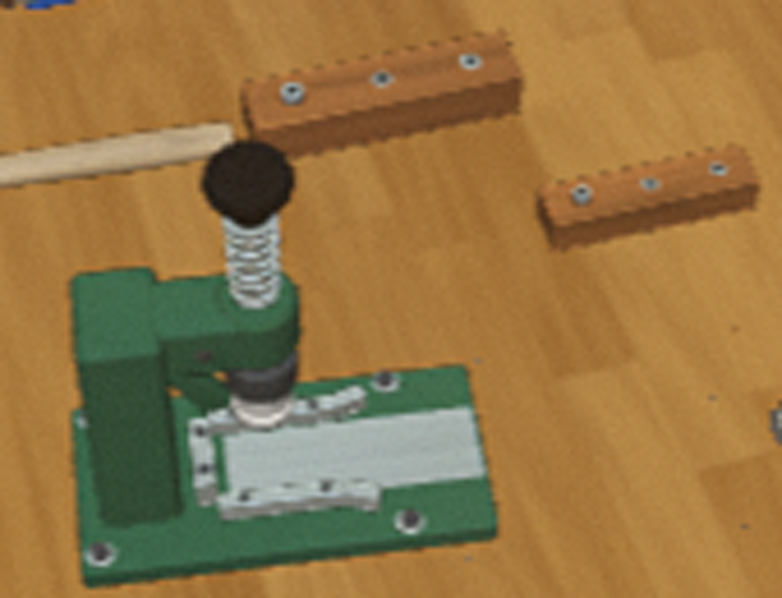

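The large bar's hammer-end bushing looks proud: it stands taller at (291,92) in the side crop. The press's open side faces the robot, and its column is on the far side. Now to measure both.

Run:
```python
from h import *
from scipy.optimize import least_squares
T=bot.read_camera("top");S=bot.read_camera("side")
# bar: colour mask in top
hsv=cv2.cvtColor(T["pixels"],cv2.COLOR_BGR2HSV)
print("bar px",hsv[240,345:362].tolist()[::4],"table",hsv[240,330:340:4].tolist())
o=np.array([240,140.])
P=[(130,62,-1),(330,88,-1),(270,495,-1),(70,467,-1)]
w=[onz(T,240+p[0]/6,140+p[1]/6,0.018) for p in P]
print("base corners",np.round(w,4).tolist())
L=np.array([[110,58],[110,-58],[-125,-58],[-125,58]])/1000
def tr(p,L,z):
    c,s=np.cos(p[2]),np.sin(p[2]); return np.c_[p[0]+c*L[:,0]-s*L[:,1],p[1]+s*L[:,0]+c*L[:,1],np.full(len(L),z)]
r=least_squares(lambda p:(tr(p,L,.018)-np.array(w))[:,:2].ravel(),[.6,.05,0]); print("press",r.x,np.abs(r.fun).max())
sp=proj(S,tr(r.x,L,.018)); print("side pred crop",np.round((sp-[200,165])*4.6).tolist())
kp=np.array([[0,0]])/1; print("knob pred top crop",(proj(T,tr(r.x,kp,.25))-o)*6,"side",(proj(S,tr(r.x,kp,.25))-[200,165])*4.6)
m=cv2.inRange(hsv,(0,90,50),(14,255,150)); n,l,st,ce=cv2.connectedComponentsWithStats(m)
for i in range(1,n):
    if st[i,4]>150: 
        pts=np.argwhere(l==i)[:,::-1].astype(np.float32); q=np.array([onz(T,*x,.035)[:2] for x in pts],np.float32)
        print(st[i],np.round(cv2.minAreaRect(q)[0],4),cv2.minAreaRect(q)[1:])
for px in[(676,415),(675,525)]: print("bush",onz(T,240+px[0]/6,140+px[1]/6,.037))
cv2.imwrite("pics/b.png",np.hstack([cv2.resize(T["pixels"][190:265,325:380],None,fx=8,fy=8,interpolation=2)]))
```

```text
bar px [[12, 139, 103], [12, 133, 128], [12, 134, 116], [11, 135, 128], [15, 145, 128]] table [[15, 143, 130], [15, 143, 130], [15, 143, 128]]
base corners [[0.7689, 0.0776, 0.018], [0.7525, -0.0347, 0.018], [0.5241, 0.0027, 0.018], [0.5415, 0.1139, 0.018]]
press [ 0.65416293  0.03868766 -0.15838818] 0.003075226596310321
side pred crop [[76.0, 574.0], [64.0, 406.0], [460.0, 357.0], [496.0, 521.0]]
knob pred top crop [[195.95891061 209.3967564 ]] side [[243.24872917 194.81460503]]
[  78   22   79  105 4706] [1.0254 0.5548] ((0.34934601187705994, 0.25321444869041443), 4.734273910522461)
[355  27  14  31 360] [ 1.1329 -0.2671] ((0.10691317915916443, 0.04021603241562843), 3.4689676761627197)
[282  37  69  21 796] [ 1.1171 -0.1121] ((0.23154900968074799, 0.06957285851240158), 89.38011932373047)
[159 117  17  78 240] [0.7538 0.3925] ((0.26304417848587036, 0.026942653581500053), 11.01196002960205)
[171 196  23 116 385] [0.4301 0.3415] ((0.3810930848121643, 0.02302376925945282), 8.377716064453125)
[338 199  25  56 865] [ 0.5078 -0.2153] ((0.07650133967399597, 0.18482445180416107), 84.70965576171875)
[307 247  13  43 449] [ 0.3733 -0.0866] ((0.039542194455862045, 0.13698439300060272), 88.89024353027344)
[ 366  318  103   87 4646] [ 0.0759 -0.4162] ((0.3325994908809662, 0.26175305247306824), 82.08283996582031)
[ 503  324   57   77 1581] [ 0.0576 -0.7914] ((0.1847834289073944, 0.23700092732906342), 86.77790832519531)
bush [ 0.56438551 -0.22174754  0.037     ]
bush [ 0.50379796 -0.21961942  0.037     ]
```

View pics/b.png

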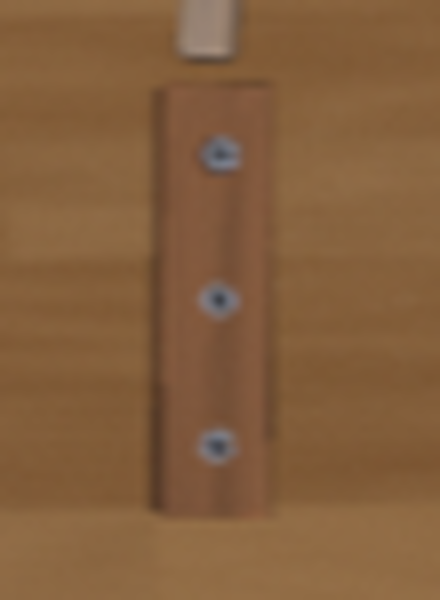

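The middle bushing is at full-image (352.25,227.5). The top one is shifted to the right by about 0.35 px, as a bushing 7 mm proud would be, so the bushing end faces +x. I'll refine the press pose from both cameras, then take a near wrist view.

Run:
```python
from h import *
from scipy.optimize import least_squares
T=bot.read_camera("top");S=bot.read_camera("side")
L=np.array([[110,58],[110,-58],[-125,-58],[-125,58]])/1000
tp=np.array([(130,62),(330,88),(270,495),(70,467)])/6+[240,140]; sp=np.array([(497,522),(466,367),(75,410),(84,570)])/4.6+[200,165]
sp=sp[[3,2,1,0]]
def W(p):
    c,s=np.cos(p[2]),np.sin(p[2]); A=np.c_[p[0]+c*L[:,0]-s*L[:,1],p[1]+s*L[:,0]+c*L[:,1],np.full(4,.018)]
    return A,np.array([[p[0],p[1],p[3]]])
def f(p):
    A,k=W(p); return np.r_[(proj(T,A)-tp).ravel(),(proj(S,A)-sp).ravel(),(proj(T,k)-[240+195/6,140+203/6]).ravel(),(proj(S,k)-[200+249/4.6,165+182/4.6]).ravel()]
r=least_squares(f,[.65,.04,-.16,.25],loss='soft_l1');print("press",r.x,np.round(r.fun,1))
b=[onz(T,325+218/8,190+v/8,.035) for v in(300,446)];print(b,np.arctan2(b[0][1]-b[1][1],b[0][0]-b[1][0]))
p=bot.current_ee_pos();bot.line_to([p[0],p[1],.36],max_speed=.3)
q=bot.inverse_kinematics([.50,-.07,.42],down(np.pi-.08));print("ik",q)
bot.set_joints(q)
bot.hold(.2)
c=bot.read_camera("wrist");cv2.imwrite("pics/w1.png",c["pixels"]);print(c["fx"],c["cx"],c["cy"],np.round(c["R"],3).tolist(),np.round(c["t"],3).tolist(),bot.current_clock(),bot.current_contact_force())
```

```text
press [ 0.65235519  0.03977207 -0.16583029  0.260297  ] [-0.4 -0.5  0.3  0.4 -0.1  1.4 -1.1  0.9 -1.1  0.9 -1.5 -1.1 -0.4 -1.7
  0.5  0.2 -0.3  1.2 -0.6 -0.1]
[array([ 0.50381575, -0.21914551,  0.035     ]), array([ 0.4437276 , -0.21758574,  0.035     ])] -0.025952146631364352
ik [-0.37887082 -0.07131357  1.4363265   0.          1.77657972 -1.86966715]
325.19226210127806 278.08463017496837 215.4991030107225 [[0.079, 0.997, 0.0], [0.957, -0.076, 0.28], [0.279, -0.022, -0.96]] [0.029, -0.573, 0.446] 3.7417 [-0.77710873 -0.31221672 -0.10196986]
```

View pics/w1.png

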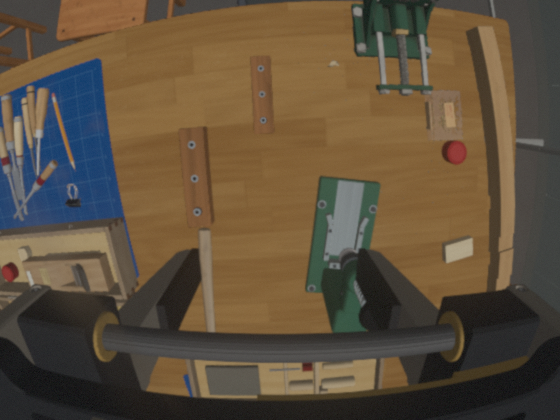

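Wrist view: bar bushings at (191,145), (194,178) and (197,212). The press base's front corners are at (321,177) and (379,182), with the rear corner at (306,290). I'll measure from these and compare.

```bash
cat >> h.py <<'E'
def wproj(c,P):
    P=np.atleast_2d(P)@np.array(c["R"]).T+np.array(c["t"]); n=np.hypot(P[:,0],P[:,1]); a=np.arctan2(n,P[:,2])*c["fx"]/n
    return np.c_[P[:,0]*a+c["cx"],P[:,1]*a+c["cy"]]
def won(c,u,v,z):
    x,y=(u-c["cx"])/c["fx"],(v-c["cy"])/c["fx"]; r=np.hypot(x,y); R,t=np.array(c["R"]),np.array(c["t"])
    d=R.T@np.array([x/r*np.sin(r),y/r*np.sin(r),np.cos(r)]); o=-R.T@t; return o+d*(z-o[2])/d[2]
E
python3 - <<'E'
from h import *
from scipy.optimize import least_squares
c=bot.read_camera("wrist")
g=cv2.cvtColor(c["pixels"],cv2.COLOR_BGR2GRAY)
hsv=cv2.cvtColor(c["pixels"],cv2.COLOR_BGR2HSV)
m=cv2.inRange(hsv,(60,60,20),(95,255,200))[170:300,295:395]
ys,xs=np.nonzero(m);print("green top row",ys.min()+170,"left at rows",[(r,xs[ys==r-170].min()+295,xs[ys==r-170].max()+295) for r in(185,200,220,280)])
for u,v,z in[(191,145,.035),(194,178,.035),(197,212,.042)]:print("bush",won(c,u,v,z))
px=np.array([(321,177),(379,182),(306,290)]);L=np.array([[-125,-58],[-125,58],[110,-58]])/1e3
w=np.array([won(c,*q,.018) for q in px]);print(w)
def f(p):
    k,s=np.cos(p[2]),np.sin(p[2]);return (np.c_[p[0]+k*L[:,0]-s*L[:,1],p[1]+s*L[:,0]+k*L[:,1]]-w[:,:2]).ravel()
r=least_squares(f,[.65,.04,-.16]);print("press wrist",r.x,np.round(r.fun,4))
cv2.imwrite("pics/w1z.png",np.hstack([cv2.resize(c["pixels"][170:300,300:390],None,fx=4.5,fy=4.5,interpolation=2),cv2.resize(c["pixels"][120:250,165:225],None,fx=4.5,fy=4.5,interpolation=2)]))
E
```

```text
green top row 178 left at rows [(185, np.int64(321), np.int64(378)), (200, np.int64(326), np.int64(376)), (220, np.int64(316), np.int64(373)), (280, np.int64(308), np.int64(353))]
bush [ 0.44374613 -0.21613506  0.035     ]
bush [ 0.50229771 -0.2179703   0.035     ]
bush [ 0.56272067 -0.21917748  0.042     ]
[[ 0.5222627   0.00608614  0.018     ]
 [ 0.53829522  0.11420436  0.018     ]
 [ 0.74707209 -0.03255303  0.018     ]]
press wrist [ 0.65169368  0.04089912 -0.15996424] [-0.0032 -0.0025 -0.0008  0.0039  0.004  -0.0013]
```

View pics/w1z.png

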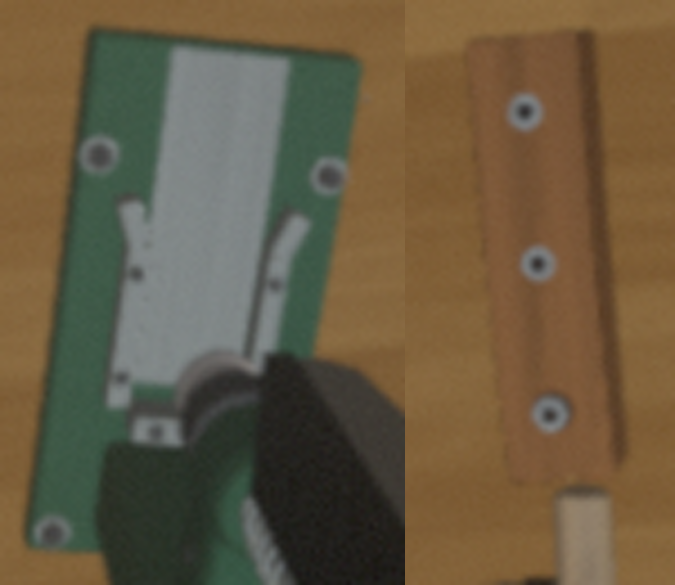

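Press estimate is (0.652, 0.040, yaw −0.161). Bar centre is (0.503, −0.2185, yaw −0.027). The sources agree to about 2 mm. Grasping now.

```bash
cat >> h.py <<'E'
PX=np.array([.652,.040,-.161])
def pw(x,y,z):  # press frame -> world
    k,s=np.cos(PX[2]),np.sin(PX[2]); return [PX[0]+k*x-s*y,PX[1]+s*x+k*y,z]
E
python3 - <<'E'
from h import *
r=down(np.pi-.027); g=[.503-.034,-.2185+.034*.027]
bot.goto([*g,.12],r); bot.line_to([*g,.008],max_speed=.12)
print(bot.current_ee_pos(),bot.current_contact_force())
bot.set_gripper(0.3,50); bot.hold(.2)
print("open",bot.current_opening()*92,bot.current_grip_force(),bot.current_contact_force())
bot.line_to([*g,.10],max_speed=.1);bot.hold(.2)
print(bot.current_contact_force(),bot.current_ft_torque(),bot.current_opening()*92)
bot.line_to(pw(-235,0,0)[:2]+[.10] if 0 else pw(-.235,0,.10),rot=down(np.pi+PX[2]),max_speed=.2); bot.hold(.2)
print(bot.current_ee_pos(),bot.current_clock(),bot.current_contact_force())
c=bot.read_camera("wrist");s=bot.read_camera("side")["pixels"]
cv2.imwrite("pics/w2.png",np.vstack([cv2.resize(c["pixels"][100:330,180:420],None,fx=2,fy=2),cv2.resize(s[180:320,190:430],(480,280))][:1]+[cv2.resize(s[180:320,190:430],(480,280))])[:600] if 0 else np.hstack([cv2.resize(c["pixels"][100:400,180:420],None,fx=1.6,fy=1.6),cv2.resize(s[150:330,190:350],(400,480))[:480]]))
E
```

```text
[ 0.46968566 -0.21805468  0.00883654] [0.30405726 0.39642062 0.22993124]
open 44.65304407108136 49.96999204158783 [-0.62613816  0.04739948  0.31599889]
[-0.58658767 -0.3122334  -2.21360651] [ 0.03944198  0.11029248 -0.00956815] 44.387780019716324
[0.42014996 0.07722158 0.10000437] 10.2333 [ 0.91171441 -0.44869721 -1.87994396]
```

View pics/w2.png

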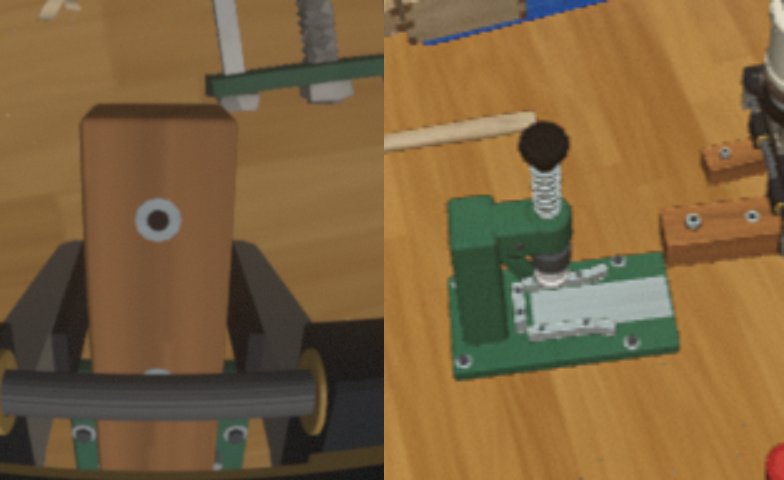

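Wrist view: the bar is held and centred. The bed bolts appear symmetric about it at crop (83,435) and (235,435), with the bar's midline at 158. Side view: the bar's line runs into the bed. Lowering and sliding in.

Run:
```python
from h import *
ax=np.array([np.cos(PX[2]),np.sin(PX[2]),0]); la=np.array([-ax[1],ax[0],0])
def F():
    f=np.array(bot.current_contact_force()); return np.round([f@ax,f@la,f[2]],1)
Z=.029
bot.line_to(pw(-.198,0,.05),max_speed=.15); bot.line_to(pw(-.198,0,Z),max_speed=.06); bot.hold(.15)
f0=F(); print("base",f0,bot.current_ee_pos())
x=-.198; ok=True
while x<-.104:
    x+=.008; bot.line_to(pw(x,0,Z),max_speed=.06); f=F()-f0
    print(round(x,3),f)
    if abs(f[0])>6 or abs(f[1])>10 or abs(f[2])>8: ok=False;break
while ok and x<-.084:
    x+=.0015; bot.line_to(pw(x,0,Z),max_speed=.03); f=F()-f0; print(round(x,4),f)
    if f[0]<-5: break
print(bot.current_ee_pos(),bot.current_clock())
c=bot.read_camera("wrist");s=bot.read_camera("side")["pixels"]
cv2.imwrite("pics/w3.png",np.hstack([cv2.resize(c["pixels"][100:400,180:420],None,fx=1.6,fy=1.6),cv2.resize(s[180:300,200:300],(400,480),interpolation=2)]))
```

```text
base [-0.2 -0.1 -2. ] [0.45683807 0.07172733 0.02926839]
-0.19 [ 0.  -0.6  0.5]
-0.182 [-0.4 -0.3  0.8]
-0.174 [-0.2  0.9  0.7]
-0.166 [ 1.2 -0.3  0.1]
-0.158 [0.4 0.4 0.1]
-0.15 [-1.   0.4  0.2]
-0.142 [ 0.8 -0.4  0.8]
-0.134 [0.5 0.9 0. ]
-0.126 [ 0.3 -0.1  0.1]
-0.118 [ 0.4  0.2 -0.3]
-0.11 [-0.6 -0.5 -0.3]
-0.102 [-0.3  0.  -0.7]
-0.1005 [-0.1  0.3  0.4]
-0.099 [0.8 0.  0.1]
-0.0975 [ 0.  -0.7  0.5]
-0.096 [-0.3 -0.3 -0.3]
-0.0945 [ 0.7  0.2 -0.3]
-0.093 [ 0.6 -0.1 -0.5]
-0.0915 [ 0.3 -0.7  0.2]
-0.09 [-5.9 -0.4  1.4]
[0.56152008 0.05477539 0.02843947] 16.95
```

View pics/w3.png

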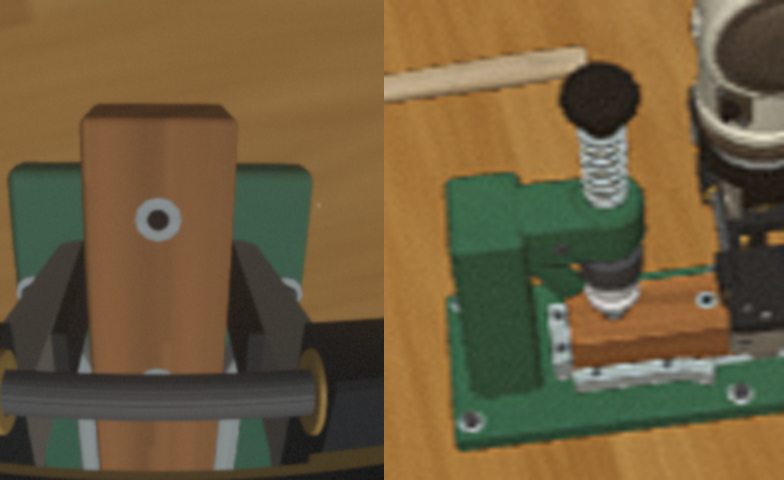

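Contact with the stop at −5.9 N, with the bar between the guides and the foot clear above it. Next: lower it onto the bed, release, back off, and seat it with a light nudge from behind.

Run:
```python
from h import *
ax=np.array([np.cos(PX[2]),np.sin(PX[2]),0]); la=np.array([-ax[1],ax[0],0])
def F():
    f=np.array(bot.current_contact_force()); return np.round([f@ax,f@la,f[2]],1)
f0=np.array([-.2,-.1,-2.]); z=.029
for i in range(10):
    z-=.0007; bot.line_to(pw(-.0905,0,z),max_speed=.02); f=F()-f0; print(round(z,4),f)
    if f[2]>4: break
bot.set_gripper(1.0); bot.hold(.1); print("rel",F(),bot.current_opening()*92)
bot.line_to(pw(-.185,0,.031),max_speed=.2); bot.set_gripper(0.0,20); bot.hold(.1); f0=F(); print("f0",f0)
bot.line_to(pw(-.172,0,.034),max_speed=.1); x=-.172
while x<-.148:
    x+=.001; bot.line_to(pw(x,0,.034),max_speed=.03); f=F()-f0; 
    if f[0]<-1.5: print(round(x,4),f)
    if f[0]<-6: break
bot.line_to(pw(-.19,0,.034),max_speed=.15)
print(x,bot.current_clock())
c=bot.read_camera("side");t=bot.read_camera("top")["pixels"]
cv2.imwrite("pics/s4.png",np.hstack([cv2.resize(c["pixels"][180:300,200:300],(400,480),interpolation=2),cv2.resize(t[140:230,240:315],(400,480),interpolation=2)]))
```

```text
0.0283 [-5.7 -0.4  1.9]
0.0276 [-4.4  0.   1.5]
0.0269 [-5.7 -0.5  2.6]
0.0262 [-5.9 -0.3  3.9]
0.0255 [-9.5 -1.   9. ]
rel [-0.2  0.9 -0. ] 91.87005216858341
f0 [ 0.6 -0.2 -0.1]
-0.158 [-3.5  0.5  2. ]
-0.157 [-7.2  0.   4.9]
-0.15699999999999997 25.7
```

View pics/s4.png

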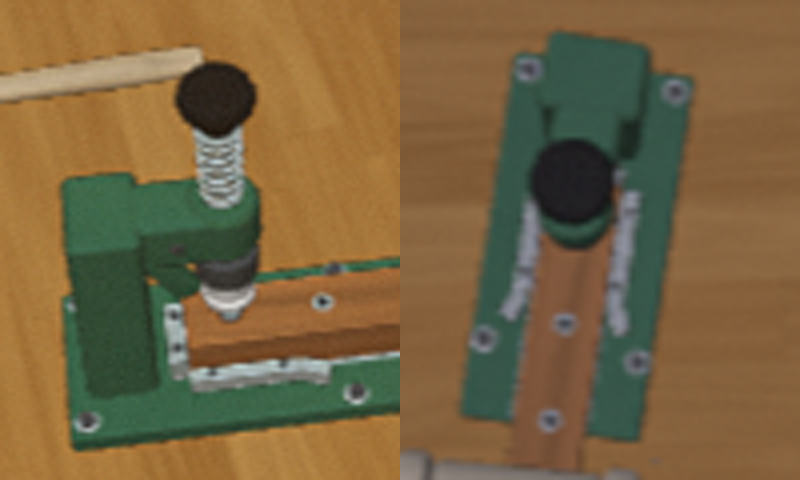

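The bar is on the bed, between the guides and hard against the stop: the nudge met solid resistance at once. The contacts put the press axis about 2.5 mm farther along +x, so I'll shift to that and press the knob with closed fingers.

```bash
sed -i 's/PX=np.array.*/PX=np.array([.6545,.0396,-.161])/' h.py
python3 - <<'E'
from h import *
F=lambda: bot.current_contact_force()[2]
bot.line_to(pw(-.19,0,.32),max_speed=.25); bot.line_to(pw(0,0,.31),max_speed=.2); bot.line_to(pw(0,0,.277),max_speed=.1); bot.hold(.2)
f0=np.mean([F() for _ in range(5)]); print("f0",f0,bot.current_ee_pos(),bot.current_clock())
z=.277; log=[]; prev=0
while z>.222:
    f=F()-f0
    st=.0015 if f<9 else .0005
    z-=st; bot.line_to(pw(0,0,z),max_speed=.03); f=F()-f0; log.append((round(z*1000,1),round(bot.current_ee_pos()[2]*1000,1),round(f,1)))
    if f>19.5: break
print(log)
bot.hold(.3); print("home",F()-f0,bot.current_ee_pos(),bot.current_contact_force(),bot.current_clock())
E
```

```text
f0 -0.8142410663676654 [0.65489575 0.03956244 0.2780329 ] 28.875
[(275.5, np.float64(275.5), np.float64(1.0)), (274.0, np.float64(273.8), np.float64(1.1)), (272.5, np.float64(272.3), np.float64(1.1)), (271.0, np.float64(270.8), np.float64(0.8)), (269.5, np.float64(269.9), np.float64(3.3)), (268.0, np.float64(268.1), np.float64(2.4)), (266.5, np.float64(266.5), np.float64(3.4)), (265.0, np.float64(264.9), np.float64(2.8)), (263.5, np.float64(263.4), np.float64(3.1)), (262.0, np.float64(261.9), np.float64(3.9)), (260.5, np.float64(260.4), np.float64(3.0)), (259.0, np.float64(258.9), np.float64(2.9)), (257.5, np.float64(257.4), np.float64(2.6)), (256.0, np.float64(255.9), np.float64(4.1)), (254.5, np.float64(254.4), np.float64(3.9)), (253.0, np.float64(252.9), np.float64(3.3)), (251.5, np.float64(251.4), np.float64(4.1)), (250.0, np.float64(249.9), np.float64(3.2)), (248.5, np.float64(248.4), np.float64(3.7)), (247.0, np.float64(246.9), np.float64(4.2)), (245.5, np.float64(245.5), np.float64(4.4)), (244.0, np.float64(244.9), np.float64(8.4)), (242.5, np.float64(243.6), np.float64(8.2)),
[... 596 characters left out ...]
232.5, np.float64(235.3), np.float64(14.7)), (232.0, np.float64(234.8), np.float64(13.8)), (231.5, np.float64(234.3), np.float64(14.3)), (231.0, np.float64(233.8), np.float64(14.5)), (230.5, np.float64(233.4), np.float64(15.3)), (230.0, np.float64(232.9), np.float64(14.4)), (229.5, np.float64(232.4), np.float64(14.9)), (229.0, np.float64(232.0), np.float64(14.4)), (228.5, np.float64(231.7), np.float64(16.4)), (228.0, np.float64(231.5), np.float64(15.7)), (227.5, np.float64(231.4), np.float64(18.5)), (227.0, np.float64(231.2), np.float64(19.2)), (226.5, np.float64(231.0), np.float64(20.9))]
home 19.959342480070426 [0.6548117  0.03956988 0.23103503] [-7.24467511 -0.35452436 19.14510141] 41.425
```

The plunger came up solid at about 20 N, after the foot landed (≈245 mm) and the bushing slid from ≈238 to 232 mm. Now a slow rise under the hand.

Run:
```python
from h import *
F=lambda: round(bot.current_contact_force()[2]+.8,1)
for z in(.235,.245,.255,.265,.270): 
    bot.line_to(pw(0,0,z),max_speed=.025); print(z,F())
bot.line_to(pw(0,0,.274),max_speed=.01); print(F()); bot.line_to(pw(0,0,.32),max_speed=.1); bot.line_to(pw(-.25,0,.32),max_speed=.25)
print(bot.current_clock())
c=bot.read_camera("side");t=bot.read_camera("top")["pixels"]
cv2.imwrite("pics/s5.png",np.hstack([cv2.resize(c["pixels"][180:300,200:300],(400,480),interpolation=2),cv2.resize(t[140:230,240:315],(400,480),interpolation=2)]))
```

```text
0.235 10.1
0.245 6.8
0.255 2.9
0.265 3.1
0.27 2.5
0.5
46.225
```

View pics/s5.png

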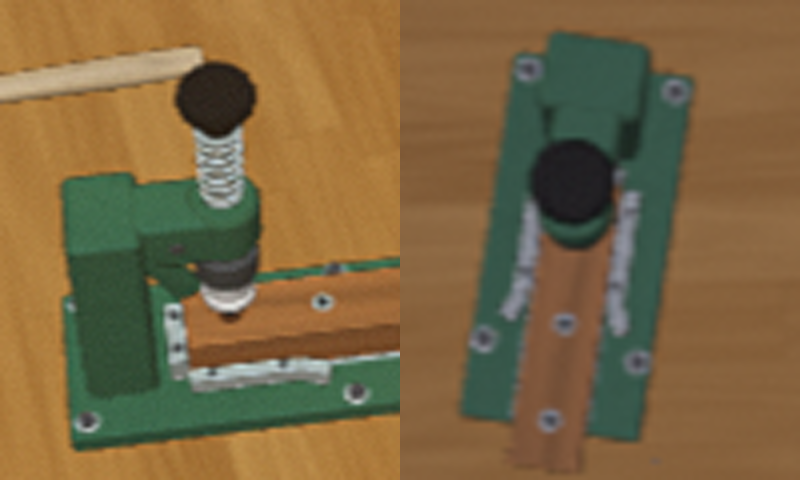

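The bar is still seated, the knob is fully up at the same pixel as before (215,97), and the proud bushing no longer shows below the foot at (228,315). Handing in.

```bash
python3 -c "
from workcell import bot
print(bot.job_done())"
```

```text
the job is handed in; nothing more can be done
None
```

I seated the jig bar against the stop, pressed the bushing home at about 20 N, let the plunger rise slowly under the hand, and handed the job in at about 46 s; no verdict was returned.

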